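# Clear the mug off the contact grill and hold its lid half open

## Task

Somebody has left a mug on the lid of the contact grill: lift it off, keeping it upright, and stand it on the chopping board that the pepper mill is on. Then raise the grill's lid by its handle to 45 degrees and keep holding it there so that I can wipe the plates - the lid falls shut when let go, so finish with the handle still held in the gripper. Leave everything else where it is.

Things in the scene. Friction and masses are not known exactly. Their poses are not given: they have to be found in the camera images.
- grill: compact contact grill, black plastic with a brushed aluminium panel on its lid, 240 deep (x) x 280 wide (y) x 115 high with the lid shut; it does not move on the counter. Origin: centre of its underside on the counter. Its -x side is the front (the handle side, roughly towards the robot), z up. The flat top of the shut lid, on which the mug stands, is 115 above the counter
- grill_hinge (a point): middle of the lid's hinge line, at the back of the grill, 105 behind its centre and 85 above the counter; the hinge line runs along this point's y axis, its axes are those of the grill
- grill_lid (a joint): angle of the grill's lid, rad: 0 shut, growing as its front rises (0.785 is 45 degrees). Free hinge without spring or stay; lid and handle together weigh 0.75 to 1.25 kg, so the handle needs 3 to 5 N of lift, and the lid falls shut whenever it is not held
- handle_grip (a point): mid-bar of the bow handle at the lid's front: round black bar, 18 in diameter, along y, on two steel arms at y = +-88 (160 free between them); 60 clear behind it (+x), from its centre line to the lid. The point is on the bar's centre line, shut 285 in front of the hinge line and 12 above it (97 above the counter); it swings with the lid about the hinge; the bar can turn in the fingers
- mug_center (a point): centre of the white ceramic mug that stands on the grill's lid, on its axis and half-way up; 62 in diameter at the rim, 85 high, walls 4, open at the top, handle on its +y side; z along its axis, upwards. 150 to 300 g
- mug: the same mug; origin: centre of its underside
- board: light wooden chopping board lying on the counter to the left or right of the grill, 240 (x) x 180 (y) x 18 thick; it does not move. Origin: centre of its underside; a pepper mill stands on its +x half, its -x half is free
- mill: dark wooden pepper mill on the chopping board, 42 in diameter, 100 high, leave it; origin: centre of its underside
- bowl: blue bowl, 130 in diameter, 55 high, on a round cork mat at the grill's other side, leave it; origin: centre of its underside
- mug2: a second white mug, the same kind as the first, standing on the counter far to the right, leave it; origin: centre of its underside
- jar: amber jar with a steel cap, 68 in diameter, 100 high, behind and left, leave it; origin: centre of its underside
- oil: green oil bottle, 60 in diameter, 210 high, behind and right, leave it; origin: centre of its underside
- spatula: spatula, about 280 long and 20 high, lying on the counter in front of the grill, partly under its handle, leave it; origin: underside, about mid-length
- can: tin can, 66 in diameter, 80 high, far to the left, leave it; origin: centre of its underside
Mind the look-alikes: they are no part of the job. What is shaped like the mug but yellow is not meant.

How it is judged:
By the outcome, as a careful person would: the job done as asked, in the order asked, and still so for the second after the job is handed in, while the arm keeps its last pose, push and grip.
It also fails if it takes over 58 s, if anything falls off the work surface, if the arm or the gripper's body presses on something with over 40 N, if the wrist force passes 120 N, or if a joint passes its speed limit or range.

## Robot

A 6-joint arm with a two-finger parallel gripper is mounted at the origin on the work surface. World frame = base frame: x ahead of the robot, y to its left, z up, the work surface at z = 0. Lengths are in m, angles in rad, forces in N, time in s.
With the tool pointing down it reaches from about 0.35 to 0.725 m from the base axis. Payload 6 kg.
Tool frame: the origin (TCP) lies midway between the tips of the shut fingers; the grasp point (between the pads) lies 19 mm behind it; z points along the fingers, y is the line along which they close (so a half turn about z gives the same grasp; the last joint's range is limited). The gripper opens to 85 mm and grips with 20 to 120 N. Pads are 22 mm wide; open, the fingers measure 114 mm over their backs; the gripper's body (76 mm by 85 mm) begins 54 mm behind the grasp point. The pads swing forward as they close: fully open they stand 13 mm farther back than shut.
Start: joints at [1.536, 0.04, 0.085, 0, -1.615, -0.334], TCP at [0.216, 0.56, 0.231] pointing down, gripper open.
Joint ranges: [-2.56, 2.56], [-1.29, 2.01], [-1.08, 1.49], [-3.29, 1.98], [-2.81, -0.18], [-2.99, 2.99]. Speed limits (rad/s): [2.57, 2.57, 3.01, 3.14, 3.14, 3.14].

## Interface

Orientations are given as a unit quaternion [x, y, z, w].
In Python, from station import * gives the robot as it stands.
- The arm moves only by the tool move_arm, never from a script. Its arguments are lists of equal length, an entry for each row: "jaw": the closure, from 0 (fully open) to 1 (shut); "delta_pos": the shift along the tool's x, y, z in mm, a list of three; "roll": the turn about the tool's z in rad. A call has 1 to 8 rows; each row shifts and turns the commanded pose from where the row before left it, along the tool's axes as they then stand; what a row does not reach is not made up. A row lasts 1/8 s, in which the tool goes at most 62.5 mm and 10.7 degrees, less where a joint would pass 70% of its speed; a pose out of reach is approached as far as the arm can. A call with a gripper value outside its range is refused whole. The fingers move at their own pace and stop on an object; the grip force is fixed at half the most. Time passes only in rows, so rows that do not move let the fingers close. It gives the time, the measured TCP pose, the force, the opening and the grip force at its end, in the units of the state.
- state(): the state, without advancing time (a new reading comes with each control period).
- grab_frame(name): name is "side" or "top"; returns a dict with "image" (384x512x3 uint8, red, green, blue), "range_z" (384x512 float32, m along the optical axis (not along the pixel's ray), 0 where there is no reading), "vertical_fov" (degrees; the focal length in pixels is half the picture's height over the tangent of half this angle, whatever the lens; pixels are square), "cx", "cy" (the principal point, pixels), "pose" (4x4, takes a point from camera to world coordinates). Camera axes: x right, y down, z forward; pixel columns grow to the right and rows downward; lengths in m; the calibration is good to about 2 mm. A picture is of the moment at which its call begins.
- finish_job(): hands the job in; it is judged then, once.
Trained networks look in the newest picture that a camera, given by its name, has taken for a name from the list of things; names that differ only in an ending like _2 or _b are one class to them, and where a whole thing is asked for, a point or a joint stands for the part that bears it (a point fixed in the world has none). Each returns a list of dicts, best first, with "score" (0 to 1); they miss things now and then, are a little off and sometimes report something else, mostly with a low value. They report only what shows in the picture. A call takes as long as a camera call. They do not tell look-alikes from the thing itself.
- trace(camera, thing): "mask" (384x512 bool, what is visible of it) and "bbox" ([centre column, centre row, width, height] in pixels, round what is visible of it).
The state is a dict: "clock": time; "qpos": joint angles; "joint_vel": joint speeds; "effort": joint torques, N m; "eef_pos": TCP position; "tcp_rot": TCP orientation; "contact_force": force on the tool from outside, world axes, zero at the start; "ft_torque": the same for the moment, N m; "width": finger opening in m; "grasp_force": force on a finger pad.
Only numpy, scipy, OpenCV 4.12 (cv2) and the standard library are available. Lean on these libraries where they do the work, as an engineer would, in place of code of your own. Each camera call takes 0.05 s, during which the arm holds its last target. There are 200 camera calls.

## Working session

There is one attempt and no reset: what is moved stays moved. The work goes in short steps, Python scripts to look and compute and a tool call to move; the robot and the scene stay as the last step left them, time stands still between calls to the robot, and variables do not carry over. Pictures are saved under pics/ and viewed, at most 10 in all, crops included, and the job is handed in when it is done.

Besides the shell and the picture viewer there is one more tool, called after "Request:" as name(argument=value, ...), one argument or row to a line, values as JSON. move_arm: Moves the arm, as the interface text tells. Its arguments: {"type":"object","properties":{"jaw":{"type":"array","items":{"type":"number"}},"delta_pos":{"type":"array","items":{"type":"array","items":{"type":"number"}}},"roll":{"type":"array","items":{"type":"number"}}},"required":["jaw","delta_pos","roll"]}

```bash
mkdir -p pics; ls; cat > h.py <<'E'
from station import *
import numpy as np, cv2
def cloud(f):
    h,w=f["range_z"].shape; fl=h/2/np.tan(np.radians(f["vertical_fov"])/2)
    v,u=np.mgrid[:h,:w]; z=f["range_z"]
    P=np.stack([(u-f["cx"])/fl*z,(v-f["cy"])/fl*z,z],-1)
    T=np.array(f["pose"]); return P@T[:3,:3].T+T[:3,3], z>0
E
python3 - <<'E'
from h import *
s=state(); print(s)
ims=[]
for c in("side","top"):
    f=grab_frame(c); cv2.imwrite(f"pics/{c}0.png",f["image"][:,:,::-1]); P,ok=cloud(f)
    print(c,np.round(f["pose"],3).tolist(),f["vertical_fov"])
    for t in["grill","handle_grip","mug","board","mill","bowl","mug2","spatula","jar","oil","can"]:
        for r in trace(c,t)[:3]:
            m=r["mask"]&ok
            if m.sum()<5: continue
            p=P[m]; print(t,round(r["score"],2),np.round(r["bbox"]).astype(int).tolist(),"med",np.round(np.median(p,0),3),"lo",np.round(np.percentile(p,3,axis=0),3),"hi",np.round(np.percentile(p,97,axis=0),3))
E
```

```text
pics
{'clock': 0.0, 'qpos': array([ 1.53570060e+00,  4.08250487e-02,  8.37695058e-02, -4.88637799e-04,
       -1.61548040e+00, -3.33709124e-01]), 'joint_vel': array([ 0.00068285, -0.00054446, -0.00145594,  0.00058162,  0.00063761,
       -0.00036351]), 'effort': array([-8.51218761e-05, -3.68195486e+01,  3.47424030e+01,  6.93253264e+00,
       -5.26757605e-03,  1.00168556e-06]), 'eef_pos': array([0.21609143, 0.55937598, 0.23024373]), 'tcp_rot': array([ 9.83047557e-01, -1.83348531e-01, -1.11982778e-04,  8.96438375e-04]), 'contact_force': array([-0.50190851, -0.24878118, -0.54576915]), 'ft_torque': array([ 0.01510458, -0.02228128, -0.00706189]), 'grasp_force': 0.0, 'width': 0.08557912327359325}
side [[-0.999, -0.037, 0.037, 0.558], [-0.052, 0.762, -0.645, 0.889], [-0.005, -0.646, -0.763, 1.174], [0.0, 0.0, 0.0, 1.0]] 52.80115628775614
grill 0.72 [250, 211, 90, 76] med [0.631 0.08  0.112] lo [ 0.469 -0.112  0.002] hi [0.768 0.159 0.119]
grill 0.26 [250, 185, 26, 30] med [0.638 0.02  0.171] lo [ 0.589 -0.028  0.118] hi [0.669 0.033 0.201]
grill 0.24 [285, 111, 20, 25] med [ 0.5   -0.551  
[... 2620 characters left out ...]
 med [ 0.499 -0.577  0.042] lo [ 0.459 -0.602 -0.001] hi [ 0.53  -0.533  0.089]
mug2 0.61 [327, 150, 19, 19] med [ 0.804 -0.225  0.037] lo [ 0.766 -0.253 -0.003] hi [ 0.832 -0.186  0.087]
mug2 0.54 [271, 189, 22, 28] med [0.646 0.009 0.145] lo [ 0.592 -0.021  0.115] hi [0.669 0.034 0.204]
spatula 0.91 [276, 248, 70, 16] med [0.41  0.07  0.006] lo [ 0.385 -0.124 -0.003] hi [0.442 0.137 0.024]
jar 0.86 [183, 185, 18, 24] med [0.671 0.365 0.096] lo [0.644 0.342 0.003] hi [0.703 0.396 0.109]
oil 0.69 [354, 179, 21, 16] med [ 0.668 -0.32   0.136] lo [ 0.649 -0.35   0.012] hi [ 0.699 -0.301  0.212]
can 0.67 [134, 226, 18, 16] med [0.508 0.555 0.076] lo [ 0.478  0.534 -0.001] hi [0.538 0.59  0.087]
```

```bash
python3 - <<'E'
from h import *
a=cv2.imread("pics/side0.png")[60:360,170:400]; b=cv2.imread("pics/top0.png")[120:290,110:440]
a=cv2.resize(a,None,fx=2,fy=2);b=cv2.resize(b,None,fx=2.4,fy=2.4)
cv2.imwrite("pics/a.png",a);cv2.imwrite("pics/b.png",b)
for c in("side","top"):
    f=grab_frame(c);P,ok=cloud(f)
    m=[r for r in trace(c,"mug") if abs(r["bbox"][0]-(248 if c=="side" else 271))<6 and r["score"]>.3][0]["mask"]
    # all points above lid in neighbourhood
    q=(ok&(P[...,2]>.125)&(abs(P[...,0]-.63)<.1)&(abs(P[...,1]-.02)<.12)); p=P[q]
    print(c,"mug",np.round([p.min(0),p.max(0),np.median(p,0)],3).tolist())
    r=P[q&(P[...,2]>.188)]; print(" rim",len(r),cv2.minEnclosingCircle((r[:,:2]).astype(np.float32)))
    for z0,z1 in((.13,.15),(.15,.17),(.17,.19)):
        r=P[q&(P[...,2]>z0)&(P[...,2]<z1)]; print(z0,np.round([r.min(0),r.max(0)],3).tolist())
    l=P[ok&(P[...,2]>.108)&(P[...,2]<.122)&(abs(P[...,0]-.63)<.16)&(abs(P[...,1]-.02)<.17)]
    print("lid",cv2.minAreaRect(l[:,:2].astype(np.float32)))
    g=P[ok&(P[...,2]>.085)&(P[...,2]<.112)&(P[...,0]>.44)&(P[...,0]<.52)&(abs(P[...,1]-.02)<.17)]
    print("bar",np.round([g.min(0),g.max(0),g.mean(0)],3).tolist(),np.polyfit(g[:,1],g[:,0],1))
    b=P[ok&(P[...,2]>.010)&(P[...,2]<.026)&(P[...,0]>.3)&(P[...,0]<.62)&(abs(P[...,1]-.37)<.13)]
    print("board",cv2.minAreaRect(b[:,:2].astype(np.float32)))
E
```

```text
side mug [[0.582, -0.03, 0.125], [0.673, 0.036, 0.205], [0.637, 0.02, 0.173]]
 rim 129 ((0.6344560384750366, 0.007082807365804911), 0.039893988519907)
0.13 [[0.585, -0.027, 0.13], [0.671, 0.035, 0.15]]
0.15 [[0.582, -0.028, 0.15], [0.669, 0.036, 0.17]]
0.17 [[0.582, -0.028, 0.17], [0.672, 0.036, 0.19]]
lid ((0.610387921333313, 0.021848343312740326), (0.27922162413597107, 0.27912941575050354), 88.71602630615234)
bar [[0.459, -0.076, 0.089], [0.52, 0.125, 0.111], [0.478, 0.031, 0.103]] [0.00514968 0.47766702]
board ((0.45836707949638367, 0.3703863024711609), (0.240106463432312, 0.1812194138765335), 6.433341026306152)
top mug [[0.555, -0.069, 0.125], [0.69, 0.13, 0.206], [0.631, 0.012, 0.179]]
 rim 77 ((0.6338971853256226, 0.010371395386755466), 0.04056284949183464)
0.13 [[0.588, -0.022, 0.132], [0.669, 0.036, 0.149]]
0.15 [[0.579, -0.022, 0.151], [0.67, 0.031, 0.17]]
0.17 [[0.581, -0.018, 0.17], [0.67, 0.035, 0.19]]
lid ((0.6132323145866394, 0.023688696324825287), (0.286516398191452, 0.27712327241897583), 1.032885193824768)
bar [[0.457, -0.073, 0.091], [0.52, 0.124, 0.112], [0.474, 0.025, 0.104]] [0.01906787 0.47339956]
board ((0.46213603019714355, 0.3709195852279663), (0.255104124546051, 0.3130147457122803), 89.75589752197266)
```

View pics/a.png

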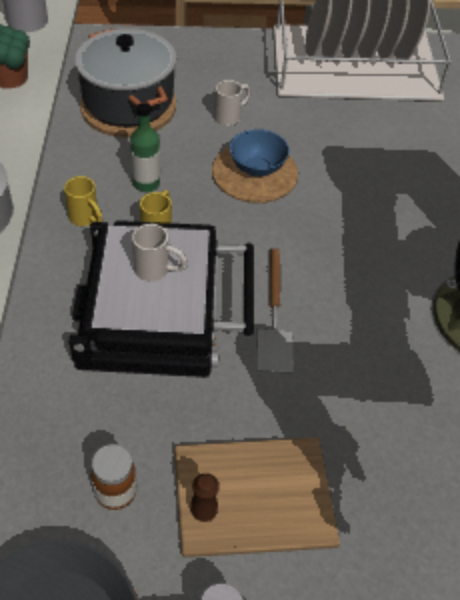

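View pics/b.png

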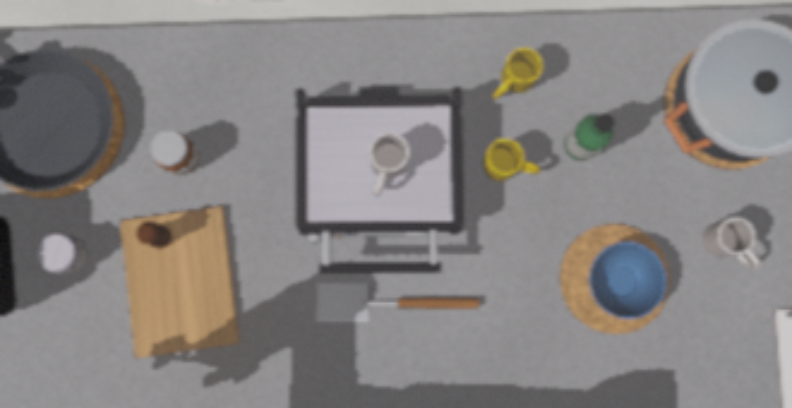

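The views show the white mug on the lid at side-crop (152,252), with its handle pointing to the front. They also show the bow bar, the board on the left with the mill at its far end, and the spatula under the bar. Next I fit the mug's axis and the bar more closely.

```bash
python3 - <<'E'
from h import *
from scipy.optimize import least_squares
A=[];B=[]
for c in("side","top"):
    f=grab_frame(c);P,ok=cloud(f);I=f["image"]
    p=P[ok&(P[...,2]>.13)&(P[...,2]<.208)&(abs(P[...,0]-.63)<.055)&(abs(P[...,1]-.01)<.05)]
    b=p[p[:,0]>.612]; 
    if c=="side": b=b[b[:,1]>-.02]
    r=least_squares(lambda v:np.hypot(b[:,0]-v[0],b[:,1]-v[1])-.031,[.64,.003],loss="soft_l1",f_scale=.002).x
    h=p[p[:,0]<.603]; print(c,"axis",r.round(4),"top",np.percentile(p[:,2],[90,99]).round(3),"handle",h.mean(0).round(3),"dir",np.degrees(np.arctan2(*(h.mean(0)[:2]-r)[::-1])))
    g=P[ok&(P[...,2]>.08)&(P[...,2]<.115)&(P[...,0]>.445)&(P[...,0]<.484)&(P[...,1]>-.055)&(P[...,1]<.1)]
    k=np.polyfit(g[:,1],g[:,0],1); print("bar n",len(g),"x@.024",np.polyval(k,.024),"slope",k[0],"z",np.percentile(g[:,2],[50,95]),"x",np.percentile(g[:,0],[3,97]))
    q=P[ok&(P[...,2]>.08)&(P[...,2]<.115)&(P[...,0]>.445)&(P[...,0]<.475)&(abs(P[...,1]-.02)<.15)]; print("y ext",np.percentile(q[:,1],[2,98]))
    mm=P[ok&(P[...,2]>.05)&(P[...,2]<.13)&(abs(P[...,0]-.53)<.05)&(abs(P[...,1]-.4)<.06)]; print("mill",mm.mean(0).round(3))
E
```

```text
side axis [0.6427 0.0016] top [0.199 0.202] handle [0.591 0.023 0.165] dir 157.42202860111095
bar n 171 x@.024 0.4679345814713733 slope 0.01340154059196307 z [0.10384582 0.10886846] x [0.46003742 0.47552617]
y ext [-0.06955872  0.1229984 ]
mill [0.536 0.409 0.097]
top axis [0.6404 0.0071] top [0.203 0.207] handle [0.592 0.024 0.176] dir 161.21853406276682
bar n 195 x@.024 0.467634753271988 slope 0.03095754387877157 z [0.10449438 0.11211625] x [0.45848968 0.47733018]
y ext [-0.06859485  0.11976103]
mill [0.534 0.402 0.101]
```

Request:
move_arm(
  jaw=[0,0,0,0,0,0,0,0],
  delta_pos=[
    [42,26,-15],
    [42,26,-15],
    [42,26,0],
    [42,26,0],
    [42,26,0],
    [42,26,0],
    [42,26,0],
    [42,26,0],
  ],
  roll=[0,0,0,0,0,0,0,0],
)

```text
clock: 2.5
eef_pos: [0.4554, 0.2431, 0.2616]
tcp_rot: [0.983, -0.183, 0.0, -0.0]
contact_force: [0.2, 0.9, 0.3]
width: 0.0854
grasp_force: 0.0
```

```bash
cat >> h.py <<'E'
from scipy.spatial.transform import Rotation as R
def go(*tgt):
    s=state(); M=R.from_quat(s["tcp_rot"]); p=np.array(s["eef_pos"])
    print("t",s["clock"],"p",p.round(4),"xdir",np.degrees(np.arctan2(*M.as_matrix()[1::-1,0])).round(2),"tilt",np.degrees(np.arccos(-M.as_matrix()[2,2])).round(2),"w",round(s["width"],4),"g",s["grasp_force"],"F",np.round(s["contact_force"],2),"q",s["qpos"].round(2))
    for t in tgt: print("delta to",t,(1000*M.inv().apply(np.array(t)-p)).round(1))
E
python3 -c "
from h import *
go([.641,.004,.262],[.641,.004,.15])"
```

```text
t 2.5 p [0.4554 0.2431 0.2616] xdir -21.12 tilt 0.04 w 0.0854 g 0.0 F [0.19 0.86 0.3 ] q [ 0.88 -0.18 -0.07  0.   -1.68  0.32]
delta to [0.641, 0.004, 0.262] [259.2 156.2  -0.4]
delta to [0.641, 0.004, 0.15] [259.2 156.3 111.6]
```

Request:
move_arm(
  jaw=[0,0,0,0,0,0,0],
  delta_pos=[
    [45,27,0],
    [45,27,0],
    [45,27,0],
    [45,27,0],
    [45,27,0],
    [34,21,0],
    [0,0,0],
  ],
  roll=[0,0,0,0,0,0,0],
)

```text
clock: 3.38
eef_pos: [0.6409, 0.0033, 0.2599]
tcp_rot: [0.983, -0.185, -0.001, 0.001]
contact_force: [-0.8, -0.6, -0.5]
width: 0.0852
grasp_force: 0.0
```

```bash
python3 -c "
from h import *
f=grab_frame('top');g=grab_frame('side')
a=cv2.resize(f['image'][140:260,210:330,::-1],None,fx=3,fy=3);b=cv2.resize(g['image'][140:260,190:310,::-1],None,fx=3,fy=3)
cv2.imwrite('pics/c.png',np.hstack([a,b]))
go([.641,.004,.15])"
```

```text
t 3.475 p [0.6401 0.0053 0.2609] xdir -21.18 tilt 0.04 w 0.0851 g 0.0 F [-0.02  0.14 -0.23] q [ 0.32  0.15  0.26 -0.   -1.68  0.88]
delta to [0.641, 0.004, 0.15] [  1.4   0.8 110.9]
```

View pics/c.png

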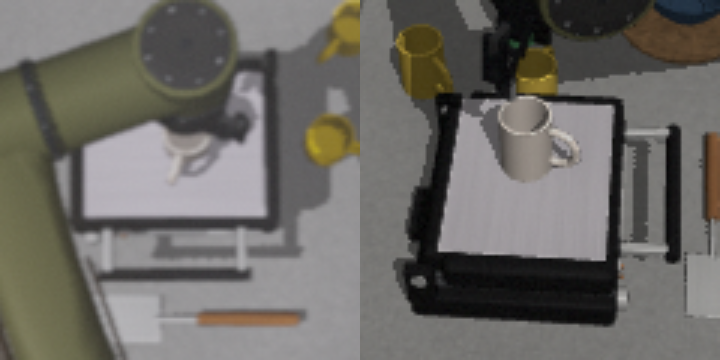

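The open fingers straddle the mug (side view: near finger at crop (510,85) above the mug at (525,140), offset to +x as the roll implies). I now go down.

Request:
move_arm(
  jaw=[0,0,0,0],
  delta_pos=[
    [1,1,31],
    [0,0,30],
    [0,0,30],
    [0,0,20],
  ],
  roll=[0,0,0,0],
)

```text
clock: 3.98
eef_pos: [0.6399, 0.0053, 0.1492]
tcp_rot: [0.983, -0.183, -0.0, 0.0]
contact_force: [-0.0, -0.6, -0.1]
width: 0.0856
grasp_force: 0.0
```

Request:
move_arm(
  jaw=[0.15,0.25,0.35,0.5,0.5,0.5],
  delta_pos=[
    [0,0,0],
    [0,0,0],
    [0,0,0],
    [0,0,0],
    [0,0,0],
    [0,0,0],
  ],
  roll=[0,0,0,0,0,0],
)

```text
clock: 4.72
eef_pos: [0.6415, 0.0044, 0.1526]
tcp_rot: [0.983, -0.183, 0.002, -0.0]
contact_force: [0.6, 1.9, 5.3]
width: 0.06
grasp_force: 65.4
```

Request:
move_arm(
  jaw=[0.5,0.5,0.5,0.5,0.5],
  delta_pos=[
    [0,0,-10],
    [0,0,-25],
    [0,0,-30],
    [0,0,-30],
    [0,0,0],
  ],
  roll=[0,0,0,0,0],
)

```text
clock: 5.35
eef_pos: [0.6415, 0.0042, 0.2485]
tcp_rot: [0.983, -0.184, 0.002, -0.001]
contact_force: [-0.5, -0.3, -2.2]
width: 0.0596
grasp_force: 64.9
```

```bash
python3 -c "
from h import *
g=grab_frame('side');f=grab_frame('top')
a=cv2.resize(f['image'][140:260,210:330,::-1],None,fx=3,fy=3)
b=cv2.resize(g['image'][120:240,190:310,::-1],None,fx=3,fy=3)
cv2.imwrite('pics/d.png',np.hstack([a,b]))
P,ok=cloud(g)
for m in trace('side','mug')[:4]:
  p=P[m['mask']&ok]; print(m['bbox'],np.percentile(p,[2,50,98],axis=0).round(3).tolist())
go([.641,.004,.245],[.398,.364,.245])"
```

```text
[213.3, 159.4, 17.0, 23.0] [[0.762, -0.261, 0.005], [0.801, -0.209, 0.059], [0.831, -0.185, 0.087]]
[249.1, 169.6, 24.1, 29.5] [[0.586, -0.08, 0.114], [0.626, 0.024, 0.254], [0.666, 0.035, 0.296]]
[250.6, 210.0, 91.5, 79.0] [[0.47, -0.104, 0.025], [0.636, 0.076, 0.113], [0.766, 0.16, 0.119]]
t 5.5 p [0.6402 0.0045 0.2436] xdir -21.13 tilt 0.14 w 0.0598 g 64.9221920594573 F [-1.22  0.13 -2.44] q [ 0.32  0.15  0.23 -0.   -1.65  0.88]
delta to [0.641, 0.004, 0.245] [ 1.   0.2 -1.4]
delta to [0.398, 0.364, 0.245] [-355.5 -248.    -0.7]
```

View pics/d.png

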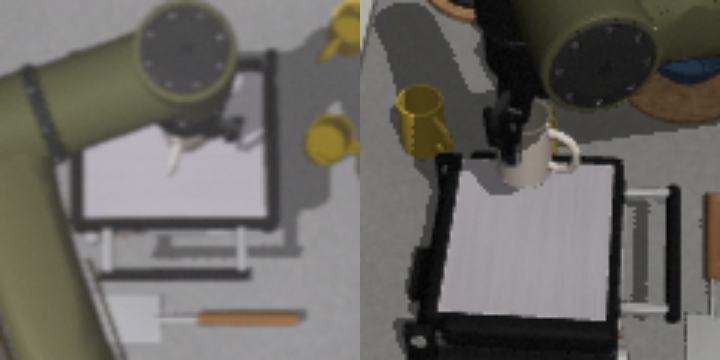

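The mug is held upright, clear of the lid (side crop (525,150)). I carry it to the board next.

Request:
move_arm(
  jaw=[0.5,0.5,0.5,0.5,0.5,0.5,0.5,0.5],
  delta_pos=[
    [-20,-14,0],
    [-36,-25,0],
    [-36,-25,0],
    [-36,-25,0],
    [-36,-25,0],
    [-36,-25,0],
    [-36,-25,0],
    [-36,-25,0],
  ],
  roll=[0,0,0,0,0,0,0,0],
)

```text
clock: 6.5
eef_pos: [0.4536, 0.2794, 0.2437]
tcp_rot: [0.983, -0.183, -0.001, 0.001]
contact_force: [0.1, 0.8, -1.6]
width: 0.0597
grasp_force: 65.0
```

Request:
move_arm(
  jaw=[0.5,0.5,0.5,0.5,0.5,0.5,0.5,0.5],
  delta_pos=[
    [-36,-25,0],
    [-30,-21,0],
    [-17,-13,20],
    [0,0,35],
    [0,0,35],
    [0,0,35],
    [0,0,25],
    [0,0,0],
  ],
  roll=[0,0,0,0,0,0,0,0],
)

```text
clock: 7.5
eef_pos: [0.3977, 0.3614, 0.0911]
tcp_rot: [0.983, -0.184, -0.001, 0.003]
contact_force: [0.3, 0.1, -0.8]
width: 0.06
grasp_force: 65.2
```

```bash
python3 -c "
from h import *
g=grab_frame('side');P,ok=cloud(g)
q=ok&(abs(P[...,0]-.39)<.06)&(abs(P[...,1]-.37)<.055)&(P[...,2]>.024)&(P[...,2]<.2)
for lo in(.03,.05,.07,.09): 
  p=P[q&(P[...,2]>lo)&(P[...,2]<lo+.02)]; print(lo,len(p),p.min(0).round(3),p.max(0).round(3)) if len(p) else 0
cv2.imwrite('pics/e.png',cv2.resize(g['image'][230:370,220:370,::-1],None,fx=4,fy=4))
go([.398,.364,.055])"
```

```text
0.05 49 [0.373 0.336 0.055] [0.43 0.39 0.07]
0.07 82 [0.339 0.337 0.07 ] [0.43 0.39 0.09]
0.09 57 [0.338 0.334 0.09 ] [0.43 0.39 0.11]
t 7.55 p [0.3986 0.3624 0.0935] xdir -21.16 tilt 0.21 w 0.0604 g 65.15900328755379 F [ 0.3   0.14 -0.69] q [ 1.11 -0.09 -0.3   0.   -1.37  0.09]
delta to [0.398, 0.364, 0.055] [-1.1 -1.4 38.5]
```

View pics/e.png

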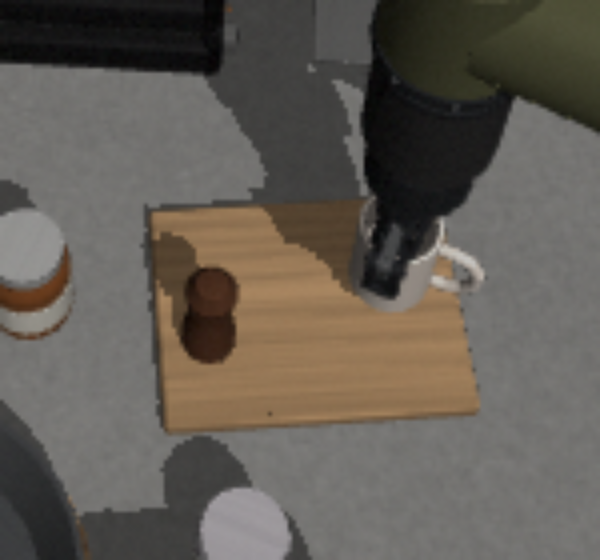

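The mug hangs upright over the free half of the board (crop (395,250)). Its underside is at about 0.055, so it has about 37 mm to go.

Request:
move_arm(
  jaw=[0.5,0.5,0.5,0.5,0.5],
  delta_pos=[
    [0,0,15],
    [0,0,12],
    [0,0,5],
    [0,0,2],
    [0,0,0],
  ],
  roll=[0,0,0,0,0],
)

```text
clock: 8.18
eef_pos: [0.399, 0.3637, 0.0615]
tcp_rot: [0.983, -0.183, 0.0, -0.0]
contact_force: [0.2, -0.7, -2.1]
width: 0.0602
grasp_force: 65.2
```

Request:
move_arm(
  jaw=[0.5,0.5],
  delta_pos=[
    [0,0,2],
    [0,0,0],
  ],
  roll=[0,0],
)

```text
clock: 8.43
eef_pos: [0.3989, 0.3636, 0.0593]
tcp_rot: [0.983, -0.183, -0.0, 0.0]
contact_force: [0.4, 0.1, -0.7]
width: 0.0596
grasp_force: 65.2
```

Request:
move_arm(
  jaw=[0.5,0.5],
  delta_pos=[
    [0,0,3],
    [0,0,0],
  ],
  roll=[0,0],
)

```text
clock: 8.68
eef_pos: [0.3988, 0.3635, 0.0559]
tcp_rot: [0.983, -0.183, -0.0, 0.0]
contact_force: [-0.1, 0.6, -1.2]
width: 0.0599
grasp_force: 65.2
```

Request:
move_arm(
  jaw=[0.5,0.5],
  delta_pos=[
    [0,0,2],
    [0,0,0],
  ],
  roll=[0,0],
)

```text
clock: 8.93
eef_pos: [0.3991, 0.3638, 0.0556]
tcp_rot: [0.983, -0.183, 0.0, -0.0]
contact_force: [-3.4, -1.7, 4.6]
width: 0.0602
grasp_force: 65.6
```

Contact with the board, so I release.

Request:
move_arm(
  jaw=[0.4,0.3,0.2,0.1,0,0],
  delta_pos=[
    [0,0,0],
    [0,0,0],
    [0,0,0],
    [0,0,0],
    [0,0,0],
    [0,0,0],
  ],
  roll=[0,0,0,0,0,0],
)

```text
clock: 9.68
eef_pos: [0.3989, 0.3636, 0.0542]
tcp_rot: [0.983, -0.183, -0.0, 0.0]
contact_force: [0.0, -0.0, -0.9]
width: 0.0856
grasp_force: 0.0
```

Request:
move_arm(
  jaw=[0,0,0,0,0],
  delta_pos=[
    [0,0,-15],
    [0,0,-30],
    [0,0,-40],
    [0,0,-40],
    [0,0,-30],
  ],
  roll=[0,0,0,0,0],
)

```text
clock: 10.3
eef_pos: [0.3993, 0.3638, 0.2128]
tcp_rot: [0.983, -0.183, 0.001, -0.001]
contact_force: [-0.6, 0.0, 0.1]
width: 0.0857
grasp_force: 0.0
```

```bash
python3 -c "
from h import *
g=grab_frame('side');P,ok=cloud(g)
cv2.imwrite('pics/f.png',cv2.resize(g['image'][230:370,220:370,::-1],None,fx=4,fy=4))
q=ok&(abs(P[...,0]-.39)<.06)&(abs(P[...,1]-.37)<.055)&(P[...,2]>.024)&(P[...,2]<.13)
p=P[q];print(p.min(0),p.max(0))
go([.4675,.025,.21])"
```

```text
[0.33877507 0.33287556 0.02407986] [0.43171721 0.39363333 0.10823255]
t 10.35 p [0.4004 0.3644 0.2171] xdir -21.14 tilt 0.5 w 0.0855 g 0.0 F [-0.13 -0.72  3.71] q [ 1.11 -0.13 -0.1   0.   -1.59  0.09]
delta to [0.4675, 0.025, 0.21] [185.  292.5   5.4]
```

View pics/f.png

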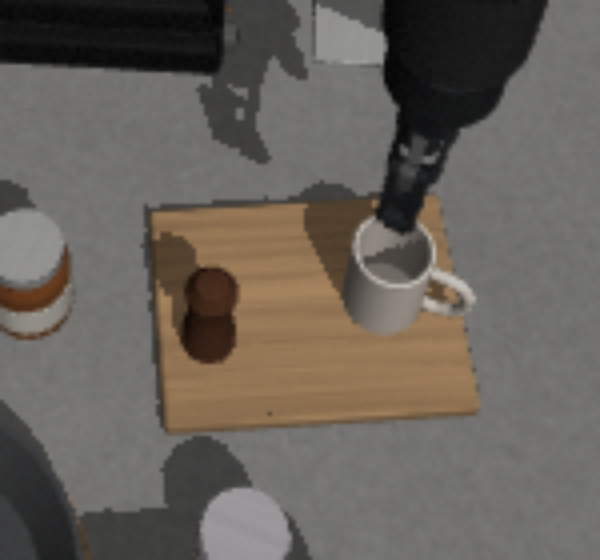

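The mug stands upright on the board (crop (390,280)), clear of the mill. I go above the handle, then roll with the jaws half shut.

Request:
move_arm(
  jaw=[0,0,0,0,0,0,0],
  delta_pos=[
    [20,32,0],
    [30,48,0],
    [30,48,0],
    [30,48,0],
    [30,48,0],
    [30,46,5],
    [15,22,0],
  ],
  roll=[0,0,0,0,0,0,0],
)

```text
clock: 11.22
eef_pos: [0.4662, 0.0221, 0.2052]
tcp_rot: [0.983, -0.184, 0.001, -0.0]
contact_force: [0.0, -0.1, -0.1]
width: 0.0856
grasp_force: 0.0
```

Request:
move_arm(
  jaw=[0.5,0.5,0.5,0.5,0.5,0.5,0.5,0.5],
  delta_pos=[
    [0,0,0],
    [0,0,0],
    [0,0,0],
    [0,0,0],
    [0,0,0],
    [0,0,0],
    [0,0,0],
    [0,0,0],
  ],
  roll=[0.17,0.17,0.18,0.18,0.18,0.17,0.17,0],
)

```text
clock: 12.22
eef_pos: [0.4663, 0.0245, 0.2052]
tcp_rot: [-0.701, 0.713, -0.0, 0.0]
contact_force: [-0.5, -0.4, 0.7]
width: 0.0426
grasp_force: 0.0
```

```bash
python3 -c "
from h import *
g=grab_frame('side');f=grab_frame('top')
for F in(f,g):
  P,ok=cloud(F)
  q=ok&(P[...,2]>.08)&(P[...,2]<.115)&(P[...,0]>.445)&(P[...,0]<.484)&(P[...,1]>-.065)&(P[...,1]<.11); p=P[q];print(len(p),p.mean(0),np.polyfit(p[:,1],p[:,0],1),p[:,2].max())
cv2.imwrite('pics/g.png',np.hstack([cv2.resize(F['image'][140:260,a:a+130,::-1],None,fx=3,fy=3) for F,a in((f,210),(g,200))]))
go([.4675,.025,.15],[.4675,.025,.078])"
```

```text
55 [ 0.46663718 -0.04789054  0.10423947] [-0.13770063  0.46004263] 0.11275193658201088
198 [0.46843614 0.02371554 0.1044463 ] [0.00882632 0.46822682] 0.11107385929175395
t 12.325 p [0.4662 0.0245 0.2049] xdir -90.83 tilt 0.04 w 0.0428 g 0.0 F [-0.86  0.32  0.  ] q [ 0.49 -0.33 -0.29  0.   -1.6  -0.5 ]
delta to [0.4675, 0.025, 0.15] [-0.5 -1.2 54.9]
delta to [0.4675, 0.025, 0.078] [ -0.5  -1.2 126.9]
```

View pics/g.png

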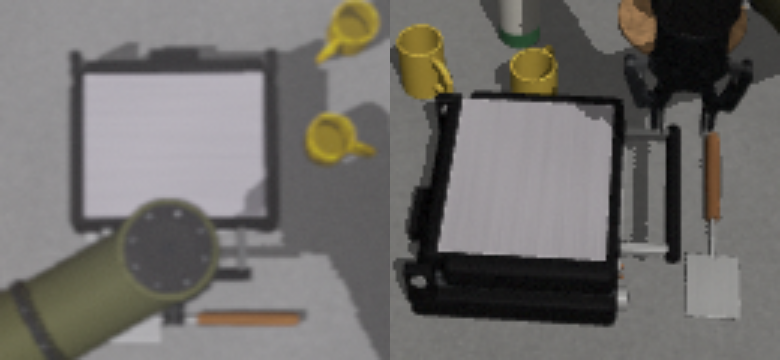

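The fingers straddle the bar line (side crop: tips at (655,130) and (710,130), bar at column 672), after allowing for height. I descend with narrower jaws.

Request:
move_arm(
  jaw=[0.58,0.58,0.58,0.58,0.58],
  delta_pos=[
    [0,-1,25],
    [0,0,30],
    [0,0,30],
    [0,0,20],
    [0,0,0],
  ],
  roll=[0,0,0,0,0],
)

```text
clock: 12.95
eef_pos: [0.4663, 0.0242, 0.098]
tcp_rot: [-0.701, 0.713, 0.001, -0.001]
contact_force: [0.6, 0.2, 0.7]
width: 0.0358
grasp_force: 0.0
```

Request:
move_arm(
  jaw=[0.58,0.58,0.58],
  delta_pos=[
    [0,0,10],
    [0,0,9],
    [0,0,0],
  ],
  roll=[0,0,0],
)

```text
clock: 13.32
eef_pos: [0.4668, 0.0244, 0.0797]
tcp_rot: [-0.701, 0.713, 0.0, -0.0]
contact_force: [-1.0, 0.3, -0.5]
width: 0.0362
grasp_force: 0.0
```

Request:
move_arm(
  jaw=[0.7,0.8,1,1,1,1],
  delta_pos=[
    [0,0,0],
    [0,0,0],
    [0,0,0],
    [0,0,0],
    [0,0,0],
    [0,0,0],
  ],
  roll=[0,0,0,0,0,0],
)

```text
clock: 14.08
eef_pos: [0.4672, 0.0246, 0.0809]
tcp_rot: [-0.701, 0.713, -0.0, 0.0]
contact_force: [-4.3, 1.5, 5.6]
width: 0.016
grasp_force: 58.5
```

Request:
move_arm(
  jaw=[1,1,1,1,1,1],
  delta_pos=[
    [0,-1,-12.4],
    [0,-1.1,-12.4],
    [0,-4.3,-24.5],
    [0,-6.4,-24],
    [0,-8.5,-23.4],
    [0,0,0],
  ],
  roll=[0,0,0,0,0,0],
)

```text
clock: 14.82
eef_pos: [0.4877, 0.0242, 0.1788]
tcp_rot: [-0.701, 0.713, 0.001, -0.001]
contact_force: [-7.9, 1.6, -1.3]
width: 0.0158
grasp_force: 59.0
```

Request:
move_arm(
  jaw=[1,1,1,1,1,1,1],
  delta_pos=[
    [0,-10.5,-22.6],
    [0,-12.4,-21.6],
    [0,-14.3,-20.4],
    [0,-16,-19.1],
    [0,-17.6,-17.6],
    [0,0,0],
    [0,0,0],
  ],
  roll=[0,0,0,0,0,0,0],
)

```text
clock: 15.7
eef_pos: [0.5569, 0.0228, 0.2835]
tcp_rot: [-0.701, 0.713, 0.0, -0.0]
contact_force: [-19.0, 6.5, 16.2]
width: 0.0157
grasp_force: 60.7
```

```bash
python3 -c "
from h import *
g=grab_frame('side');f=grab_frame('top')
for F in(g,f):
  P,ok=cloud(F); I=F['image'].astype(int)
  q=ok&(P[...,0]>.56)&(P[...,0]<.74)&(abs(P[...,1]-.025)<.09)&(P[...,2]>.13)&(P[...,2]<.32)&(I.min(-1)>90)
  p=P[q]; c=p-p.mean(0); n=np.linalg.svd(c,full_matrices=False)[2][2]; n*=np.sign(n[2]); print(len(p),'normal',n.round(3),'angle',np.degrees(np.arctan2(n[0],n[2])))
cv2.imwrite('pics/h.png',np.hstack([cv2.resize(F['image'][r:r+160,a:a+160,::-1],None,fx=2.5,fy=2.5) for F,a,r in((f,190,120),(g,190,120))]))
go()"
```

```text
1167 normal [0.68  0.    0.733] angle 42.87062380939955
590 normal [ 0.7   -0.013  0.714] angle 44.45265682260798
t 15.8 p [0.5568 0.0227 0.2834] xdir -90.96 tilt 0.03 w 0.0158 g 60.646628737449646 F [-19.8    5.67  16.41] q [ 0.4  -0.06  0.08 -0.   -1.71 -0.42]
```

View pics/h.png

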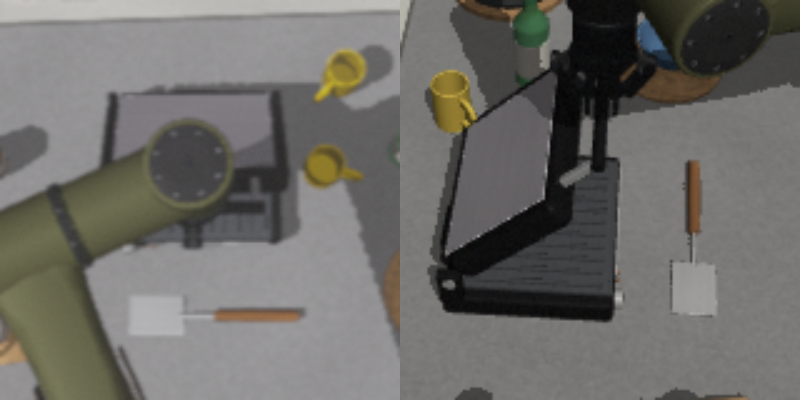

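The lid is up and the handle held (side crop: bar between the fingers at about (600,100)). The radial push of about 25 N comes from a slightly tight arc, so I ease it and refit the angle.

Request:
move_arm(
  jaw=[1,1,1],
  delta_pos=[
    [0,2,-2],
    [0,2,-2],
    [0,0,0],
  ],
  roll=[0,0,0],
)

```text
clock: 16.18
eef_pos: [0.5551, 0.0229, 0.2821]
tcp_rot: [-0.701, 0.713, 0.0, -0.0]
contact_force: [-0.5, 0.4, -2.9]
width: 0.0158
grasp_force: 59.5
```

```bash
python3 -c "
from h import *
from scipy.optimize import least_squares
for c in('side','top'):
  F=grab_frame(c);P,ok=cloud(F); I=F['image'].astype(int)
  q=ok&(P[...,0]>.58)&(P[...,0]<.74)&(P[...,1]>-.07)&(P[...,1]<.12)&(P[...,2]>.13)&(P[...,2]<.3)&(I.min(-1)>80)
  q=cv2.erode(q.astype(np.uint8),np.ones((3,3)))>0
  p=P[q]
  r=least_squares(lambda v:v[0]+v[1]*(p[:,0]-.65)+v[2]*p[:,1]-p[:,2],[.2,-1,0],loss='soft_l1',f_scale=.002)
  print(c,len(p),r.x.round(4),'angle',np.degrees(np.arctan(-r.x[1])),'rms',np.std(r.fun))
go()"
```

```text
side 1031 [ 0.2256 -0.9628  0.0165] angle 43.915010802812475 rms 0.002701371492055968
top 511 [ 0.2259 -0.9617  0.0192] angle 43.88078048258391 rms 0.002959096923132575
t 16.275 p [0.5551 0.0229 0.2821] xdir -91.04 tilt 0.06 w 0.0157 g 59.483070373535156 F [-2.11  0.86 -2.95] q [ 0.4  -0.07  0.07  0.   -1.71 -0.42]
```

Both views agree on 43.9°, so I raise it by 1.1° (about 5.5 mm along the tangent).

Request:
move_arm(
  jaw=[1,1,1,1,1],
  delta_pos=[
    [0,-2,-2],
    [0,-1.5,-2],
    [0,0,0],
    [0,0,0],
    [0,0,0],
  ],
  roll=[0,0,0,0,0],
)

```text
clock: 16.9
eef_pos: [0.5589, 0.0228, 0.2857]
tcp_rot: [-0.701, 0.714, 0.0, -0.0]
contact_force: [3.8, -2.1, -8.7]
width: 0.0154
grasp_force: 58.8
```

```bash
python3 -c "
from h import *
from scipy.optimize import least_squares
for c in('side','top'):
  F=grab_frame(c);P,ok=cloud(F); I=F['image'].astype(int)
  q=ok&(P[...,0]>.58)&(P[...,0]<.74)&(P[...,1]>-.07)&(P[...,1]<.12)&(P[...,2]>.13)&(P[...,2]<.3)&(I.min(-1)>80)
  q=cv2.erode(q.astype(np.uint8),np.ones((3,3)))>0
  p=P[q]
  r=least_squares(lambda v:v[0]+v[1]*(p[:,0]-.65)+v[2]*p[:,1]-p[:,2],[.2,-1,0],loss='soft_l1',f_scale=.002)
  print(c,'angle',np.degrees(np.arctan(-r.x[1])))
P,ok=cloud(grab_frame('side'))
q=ok&(abs(P[...,0]-.39)<.06)&(abs(P[...,1]-.37)<.055)&(P[...,2]>.024)&(P[...,2]<.13)
p=P[q];print('mug',p.min(0),p.max(0))
go()"
```

```text
side angle 44.88465304437886
top angle 44.91866568683981
mug [0.3379976  0.33116457 0.02420724] [0.43177184 0.4141029  0.10754444]
t 17.05 p [0.5589 0.0228 0.2857] xdir -91.04 tilt 0.03 w 0.0154 g 58.718780279159546 F [  4.26  -3.91 -10.36] q [ 0.4  -0.05  0.09  0.   -1.72 -0.42]
```

The lid is at 44.9° and held, and the mug is on the board. I hand the job in.

```bash
python3 -c "
from station import *
print(finish_job())"
```

```text
the job is handed in; nothing more can be done
None
```

The white mug stands upright on the free half of the chopping board, and the grill lid is at about 44.9° with its handle still held in the gripper. The job is handed in (about 17 s used); I don't have the verdict.

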